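# Fit the filter tubes in the watering manifold and open its valve

## Task

Get the watering manifold ready: push every filter tube from the wooden stand fully home into a port of its own, then lay the steel retaining bar across the two posts, over the tubes, so that it lies flat down in both notches. Then turn the blue handwheel anticlockwise until its white pointer stands at the middle of the green sector. Ports without a tube shut themselves and may stay empty; do not disturb the vase, the duck or the glue bottle.

Things in the scene. Friction and masses are not known exactly. Their poses are not given: they have to be found in the camera images.
- manifold: Grey watering manifold, fixed; origin on the table under its centre, z up, y along its row of 3 ports, x across the row (roughly away from the robot). Block 60 (x) x 160 (y) x 50 mm high; an aluminium post with a notch in its top at each end (y = +-95 mm; 24 mm in y, head 56 mm in x, tops of the cheeks 144 mm high); brass valve on a pipe, its axis at x = -130, y = +70 mm.
- port0 (a point): Centre of the mouth of port 0 (blue ring), 50 mm above the table; ports 56 mm apart, z up. The upright bore is 26 mm wide, 38 mm deep. Sprung seal segments 14 mm down stop a tube that is only dropped in, its centre then 18 mm or more too high; a push of about 5 to 15 N takes it past them, they then rub, and it bottoms firmly 38 mm below the mouth.
- port1 (a point): Centre of the mouth of port 1 (blue ring), 50 mm above the table; ports 56 mm apart, z up. The upright bore is 26 mm wide, 38 mm deep. Sprung seal segments 14 mm down stop a tube that is only dropped in, its centre then 18 mm or more too high; a push of about 5 to 15 N takes it past them, they then rub, and it bottoms firmly 38 mm below the mouth.
- port2 (a point): Centre of the mouth of port 2 (blue ring), 50 mm above the table; ports 56 mm apart, z up. The upright bore is 26 mm wide, 38 mm deep. Sprung seal segments 14 mm down stop a tube that is only dropped in, its centre then 18 mm or more too high; a push of about 5 to 15 N takes it past them, they then rub, and it bottoms firmly 38 mm below the mouth.
- tube0_mid (a point): Centre, half-way up, of filter tube 0: rigid, white with a blue cap, 24 mm in diameter, 110 mm long, 60 g, upright (z to the cap), lower 6 mm tapered to 18 mm. It starts in a well of the stand. The thin blue line round it meets the port's mouth when it is home; its centre is then 67 mm above the table. All are alike; absent: None.
- tube1_mid (a point): Centre, half-way up, of filter tube 1: rigid, white with a blue cap, 24 mm in diameter, 110 mm long, 60 g, upright (z to the cap), lower 6 mm tapered to 18 mm. It starts in a well of the stand. The thin blue line round it meets the port's mouth when it is home; its centre is then 67 mm above the table. All are alike; absent: None.
- tube2_mid (a point): Centre, half-way up, of filter tube 2: rigid, white with a blue cap, 24 mm in diameter, 110 mm long, 60 g, upright (z to the cap), lower 6 mm tapered to 18 mm. It starts in a well of the stand. The thin blue line round it meets the port's mouth when it is home; its centre is then 67 mm above the table. All are alike; absent: None.
- tube0: Filter tube 0, see its centre; origin at the centre of its lower end, z along it to the cap. Absent: None.
- tube1: Filter tube 1, see its centre; origin at the centre of its lower end, z along it to the cap. Absent: None.
- tube2: Filter tube 2, see its centre; origin at the centre of its lower end, z along it to the cap. Absent: None.
- rack: Fixed wooden stand of the tubes, 180 (y) x 56 (x) x 36 mm high, origin under its centre; three wells along its y at -60, 0 and +60 mm, 28 mm wide and 30 mm deep, in which tubes stand loosely, their feet 6 mm above the table.
- bar: Steel retaining bar, loose, 250 g: slab 220 (y) x 32 (x) x 10 mm with a black bow handle on top; origin at the centre of the underside, y along the bar, z up. It starts flat on the table, handle up. Either end may go either way.
- bar_handle (a point): Centre of the black grip of the bar's handle, 36 mm above the bar's underside: 18 mm wide across the bar (grip it so), 76 mm long along the bar, 18 mm high; 17 mm of free space between it and the slab.
- bar_seat (a point): On the manifold, where the centre of the bar's underside belongs: midway between the posts, 128 mm above the table, level with the floors of both notches (6 mm above the tops of tubes that are home). The notches are 36 mm wide at the floor, widening to 46 mm at the top, with cheeks 15 mm high; the bar lies along the manifold's y.
- wheel_grip (a point): Centre of the valve's blue handwheel, on its upright axis, 99 mm above the table, half-way up its rim: a solid dished wheel 58 mm in diameter and 18 mm high, to be gripped across its diameter from above. A black dial 92 mm in diameter lies 20 mm below its underside. The frame turns with the wheel; its x is the white pointer.
- handwheel (a joint): Angle of the handwheel, rad, growing anticlockwise seen from above; at 0 (shut, red mark) the white pointer points along the manifold's x; the green sector runs from 4.8 to 5.2, its middle 5.0; stop at 5.8. It turns with light friction (0.1 N m) and stays where it is left; it starts between 0 and 0.4.
- vase: Green glass bud vase, 48 mm wide, 150 mm high, standing beyond the manifold; origin under its centre. Leave alone.
- duck: Yellow rubber duck, 56x46x42 mm; origin under its centre. Leave alone.
- glue: Small dark glue bottle, 34 mm wide, 102 mm high; origin under its centre. Leave alone.
There are look-alikes about, which are no part of the job. What is shaped like the bar but yellow is not meant.

How it is judged:
By the outcome, as a careful person would: the job done as asked, in the order asked, and still so for the second after the job is handed in, with the robot touching nothing.
Of tube0, tube1, tube2 only 2 to 3 are there at a start; the rules pass over those that are not, and their reading is None.
At some moment in a run one of bar may be knocked a few centimetres aside while the robot is not near it.
It also fails if it takes over 208 s, if anything falls off the work surface, if the arm or the gripper's body presses on something with over 40 N, if the wrist force passes 120 N, or if a joint passes its speed limit or range.

## Robot

A 6-joint arm with a two-finger parallel gripper is mounted at the origin on the work surface; the furniture and walls round the work are solid. World frame = base frame: x ahead of the robot, y to its left, z up, the work surface at z = 0. Lengths are in m, angles in rad, forces in N, time in s.
With the tool pointing down it reaches from about 0.3 to 0.775 m from the base axis. Payload 14.6 kg.
Tool frame: the origin (TCP) lies midway between the tips of the shut fingers; the grasp point (between the pads) lies 19 mm behind it (ctrl.grip_depth is the distance from the TCP to the grasp point, in m); z points along the fingers, x is the direction in which the jaws open and shut, and the axes are right-handed (so a half turn about z gives the same grasp; the last joint's range is limited). The gripper opens to 94 mm and grips with 3 to 60 N. Pads are 16 mm wide; open, the fingers measure 119 mm over their backs; the gripper's body (75 mm by 177 mm) begins 78 mm behind the grasp point.
Start: joints at [1.201, 0.3, 1.521, -0, 1.321, -0.067], TCP at [0.164, 0.525, 0.205] pointing down, gripper open.
Joint ranges: [-3.03, 3.03], [-0.79, 2.21], [0.23, 2.52], [-1.04, 4.18], [0, 3.07], [-2.55, 2.55]. Speed limits (rad/s): [2.22, 2.22, 2.57, 3.14, 3.14, 3.14].

## Interface

Orientations are given as [roll, pitch, yaw] about the fixed x, y, z axes, in that order (R = Rz(yaw) Ry(pitch) Rx(roll)).
In Python, from station import ctrl gives the robot as it stands.
- The arm moves only by the tool play_rows, never from a script. Its argument "steps" is a list that holds one entry, the list of rows, each a list of 7 numbers: the shift along the tool's x, y, z in cm, then the turn, a rotation vector about the tool's x, y, z in rad, then the opening, from 0 (shut) to 1 (fully open). In form: [[[x, y, z, ax, ay, az, hand], ...]]. A call has 1 to 20 rows; each row is the pose to reach, as a shift and turn from the pose measured when the call began, along the tool's axes at that moment; what a row does not reach only later rows make up. A row lasts 1/12 s, in which the tool goes at most 41.7 mm and 7.16 degrees, less where a joint would pass 70% of its speed; a pose out of reach is approached as far as the arm can. A call with a gripper value outside its range is refused whole. The fingers move at their own pace and stop on an object; "force" is the grip in N (left out, the last holds). Time passes only in rows, so rows that repeat a pose let the fingers close. It gives the time, the measured TCP pose, the force and the opening at its end, in the units of the state.
- ctrl.get_obs(): the state, without advancing time (a new reading comes with each control period).
- ctrl.camera(name): name is "scene" or "top" or "wrist"; returns a dict with "frame" (384x512x3 uint8, blue, green, red), "fovy" (degrees; the focal length in pixels is half the picture's height over the tangent of half this angle, whatever the lens; pixels are square), "cx", "cy" (the principal point, pixels), "world_to_cam" (4x4, takes a point from world to camera coordinates). Camera axes: x right, y up, looking along -z (the intrinsics and any distortion apply to the point x, -y, -z); pixel columns grow to the right and rows downward; lengths in m; the calibration is good to about 2 mm. A picture is of the moment at which its call begins. There is no depth.
- ctrl.hand_in(): hands the job in, once; it reports no verdict.
The state is a dict: "time_s": time; "qpos": joint angles; "joint_vel": joint speeds; "tau": joint torques, N m; "ee_pos": TCP position; "eef_rot": TCP orientation; "force": force on the tool from outside, world axes, zero at the start; "moment": the same for the moment, N m; "grip_width": finger opening in m.
Only numpy, scipy, OpenCV 4.12 (cv2) and the standard library are available. Lean on these libraries where they do the work, as an engineer would, in place of code of your own. Each camera call takes 0.05 s, during which the arm holds its last target. There are 200 camera calls.

## Working session

There is one attempt and no reset: what is moved stays moved. The work goes in short steps, Python scripts to look and compute and a tool call to move; the robot and the scene stay as the last step left them, time stands still between calls to the robot, and variables do not carry over. Pictures are saved under pics/ and viewed, about 12 in all and at most 16, crops included, and the job is handed in when it is done.

Besides the shell and the picture viewer there is one more tool, called after "Request:" by a JSON object that holds its "method" and its "body". play_rows: Moves the arm, as the interface text tells. Its arguments: {"type":"object","properties":{"steps":{"type":"array"},"force":{"type":"number"}},"required":["steps"]}

```bash
ls; mkdir -p pics
cat > h.py <<'E'
import numpy as np, cv2
from station import ctrl
from scipy.spatial.transform import Rotation as R
def shot(name,fn=None):
    c=ctrl.camera(name); np.savez('cam_%s.npz'%name,**{k:v for k,v in c.items()})
    if fn: cv2.imwrite('pics/'+fn,c['frame'])
    return c
def load(name):
    return dict(np.load('cam_%s.npz'%name,allow_pickle=True))
def K(c):
    f=c['frame'].shape[0]/2/np.tan(np.radians(float(c['fovy']))/2); return f,float(c['cx']),float(c['cy'])
def px2w(c,u,v,z):
    f,cx,cy=K(c); T=np.linalg.inv(c['world_to_cam']); d=T[:3,:3]@np.array([(u-cx)/f,-(v-cy)/f,-1]); o=T[:3,3]
    return o+d*(z-o[2])/d[2]
def w2px(c,p):
    f,cx,cy=K(c); q=c['world_to_cam']@np.append(p,1); return np.array([cx+f*q[0]/-q[2],cy-f*q[1]/-q[2]])
def to_tool(p,yaw=None):
    "shift in cm along tool axes to TCP position p"
    o=ctrl.get_obs(); M=R.from_euler('xyz',o['eef_rot']).as_matrix() if len(np.ravel(o['eef_rot']))==3 else None
    return M.T@(np.array(p)-o['ee_pos'])*100
E
python3 - <<'E'
from h import *
o=ctrl.get_obs(); print(o)
for n in('scene','top'):
    c=shot(n,n+'1.png'); print(n,c['fovy'],c['cx'],c['cy'],{k for k in c},np.linalg.inv(c['world_to_cam'])[:3].round(3))
a=cv2.imread('pics/scene1.png');b=cv2.imread('pics/top1.png')
E
```

```text
pics
{'time_s': 0.0, 'qpos': array([ 1.20141178e+00,  3.00497441e-01,  1.52160414e+00,  8.08497889e-06,
        1.32068950e+00, -6.65911340e-02]), 'joint_vel': array([-0.00030269,  0.0007779 , -0.00193183, -0.00035823, -0.00132962,
        0.00155988]), 'tau': array([ 1.21761304e-04, -5.31815600e+01, -3.52730441e+01,  7.07505690e-02,
        2.44396337e-02, -5.34458502e-05]), 'ee_pos': array([0.16390154, 0.52472755, 0.20486213]), 'eef_rot': array([-3.14150509e+00,  1.19525453e-03,  1.26800096e+00]), 'force': array([0.32300959, 0.33077711, 0.35871673]), 'moment': array([-0.01671675,  0.02768214, -0.03211447]), 'grip_width': 0.09361421292312479}
scene 47.31441893690898 255.8522788202769 196.74901288151386 {'fovy', 'cx', 'cy', 'world_to_cam', 'frame'} [[ 0.533  0.562 -0.633 -0.264]
 [-0.846  0.344 -0.406 -0.476]
 [-0.01   0.752  0.659  0.923]]
top 54.54329825992133 258.46564151251283 191.92540093969774 {'fovy', 'cx', 'cy', 'world_to_cam', 'frame'} [[ 0.011  0.997 -0.072  0.461]
 [-1.     0.013  0.021  0.024]
 [ 0.022  0.072  0.997  1.103]]
```

View pics/top1.png

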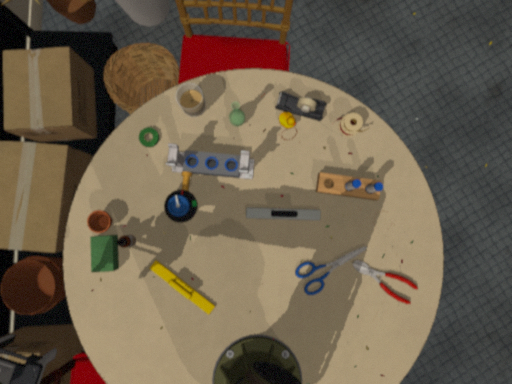

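View pics/scene1.png

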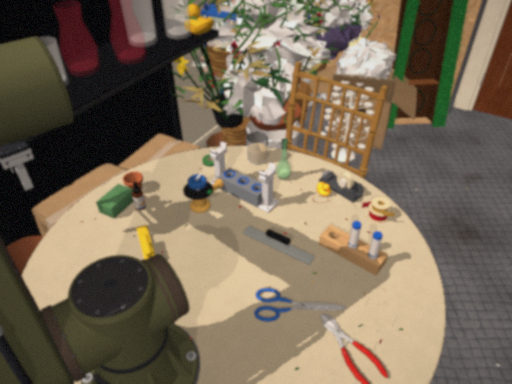

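Top view: manifold with ports at (192,161),(210,162),(232,163), wheel (181,206), bar (283,213), rack with two tubes (caps 355,184 and 378,187). The yellow bar at (183,287) is the decoy. Zooming in for precise pixels.

Run:
```python
from h import *
c=load('top'); a=c['frame'][85:235,140:400]; cv2.imwrite('pics/topcrop.png',cv2.resize(a,None,fx=3,fy=3,interpolation=cv2.INTER_CUBIC))
```

```text
(no output)
```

View pics/topcrop.png

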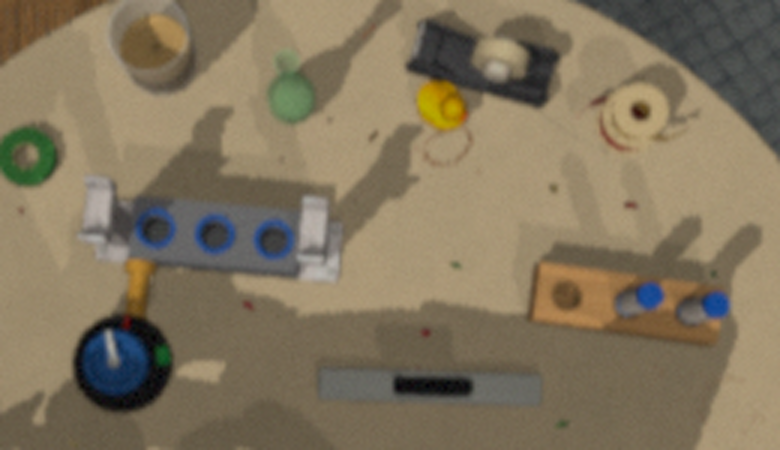

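Crop: ports at (155,229),(215,235),(274,239); caps (650,295),(715,305); handle (432,386); wheel (118,358) with pointer up.

Run:
```python
from h import *
c=load('top')
g=lambda n,x,y,z: print(n,px2w(c,140+(x+.5)/3-.5,85+(y+.5)/3-.5,z).round(4))
g('pA',155,229,.05);g('pB',215,235,.05);g('pC',274,239,.05)
g('capM',650,295,.116);g('capR',715,305,.116);g('well',567,294,.036)
g('rackTL',538,263,.036);g('rackBR',717,343,.036)
g('handle',432,386,.045);g('barL',319,385,.01);g('barR',541,390,.01)
g('wheel',117,360,.105);g('ptip',110,332,.108);g('red',127,322,.07)
g('vase',292,100,.05);g('duck',441,106,.03)
```

```text
pA [0.6235 0.1935 0.05  ]
pB [0.6186 0.1367 0.05  ]
pC [0.6156 0.0808 0.05  ]
capM [ 0.5603 -0.2587  0.116 ]
capR [ 0.5521 -0.317   0.116 ]
well [ 0.5682 -0.2011  0.036 ]
rackTL [ 0.5979 -0.1731  0.036 ]
rackBR [ 0.5227 -0.3461  0.036 ]
handle [ 0.4781 -0.0706  0.045 ]
barL [0.4784 0.0368 0.01  ]
barR [ 0.476  -0.1808  0.01  ]
wheel [0.497  0.2155 0.105 ]
ptip [0.5217 0.2218 0.108 ]
red [0.5335 0.214  0.07  ]
vase [0.75   0.0658 0.05  ]
duck [ 0.752  -0.0791  0.03  ]
```

```bash
cat >> h.py <<'E'
def mv(p,yaw):
    o=ctrl.get_obs(); Rn=R.from_euler('xyz',o['eef_rot']); Rt=R.from_euler('xyz',[np.pi,0,yaw])
    d=Rn.inv().apply(np.array(p)-o['ee_pos'])*100; rv=(Rn.inv()*Rt).as_rotvec()
    print('pos',o['ee_pos'].round(4),'rpy',np.round(o['eef_rot'],3),'w',round(o['grip_width'],4),'F',o['force'].round(1),'t',round(o['time_s'],2))
    print('   move',d.round(2),rv.round(3))
E
python3 -c "
from h import *
mv([.5585,-.2585,.23],-.1)"
```

```text
pos [0.1639 0.5248 0.205 ] rpy [-3.142e+00  1.000e-03  1.268e+00] w 0.0938 F [-0.6 -0.1 -0.1] t 0.1
   move [-63.    61.02  -2.44] [1.000e-03 1.000e-03 1.368e+00]
```

Request:
{"method": "play_rows", "body": {"steps": [[[-31.5,30.5,-2.4,0,0,0.7,1],[-31.5,30.5,-2.4,0,0,0.7,1],[-31.5,30.5,-2.4,0,0,0.7,1],[-31.5,30.5,-2.4,0,0,0.7,1],[-31.5,30.5,-2.4,0,0,0.7,1],[-31.5,30.5,-2.4,0,0,0.7,1],[-31.5,30.5,-2.4,0,0,0.7,1],[-31.5,30.5,-2.4,0,0,0.7,1],[-63,61,-2.4,0,0,1.37,1],[-63,61,-2.4,0,0,1.37,1],[-63,61,-2.4,0,0,1.37,1],[-63,61,-2.4,0,0,1.37,1],[-63,61,-2.4,0,0,1.37,1],[-63,61,-2.4,0,0,1.37,1],[-63,61,-2.4,0,0,1.37,1],[-63,61,-2.4,0,0,1.37,1],[-63,61,-2.4,0,0,1.37,1],[-63,61,-2.4,0,0,1.37,1],[-63,61,-2.4,0,0,1.37,1],[-63,61,-2.4,0,0,1.37,1]]]}}

```text
time_s: 1.77
ee_pos: [0.5388, -0.221, 0.2286]
eef_rot: [3.141, 0.001, -0.102]
force: [0.4, 0.9, 0.7]
grip_width: 0.094
```

```bash
python3 -c "
from h import *
mv([.5585,-.2585,.23],-.1)
c=shot('wrist','w1.png');print(K(c),np.linalg.inv(c['world_to_cam'])[:3].round(3))
for p in([.5585,-.2585,.116],[.552,-.317,.116]):print(w2px(c,p))"
```

```text
pos [ 0.5388 -0.221   0.2286] rpy [ 3.141e+00  1.000e-03 -1.020e-01] w 0.094 F [0.4 0.9 0.7] t 1.77
   move [ 2.34  3.53 -0.13] [ 0.001  0.001 -0.002]
(np.float64(321.0617218573435), 256.8965805132586, 190.76741446516732) [[ 0.995  0.099  0.025  0.545]
 [-0.102  0.967  0.232 -0.155]
 [-0.001 -0.233  0.972  0.407]]
[282.17519077 223.68757133]
[280.57430333 279.6498688 ]
```

View pics/w1.png

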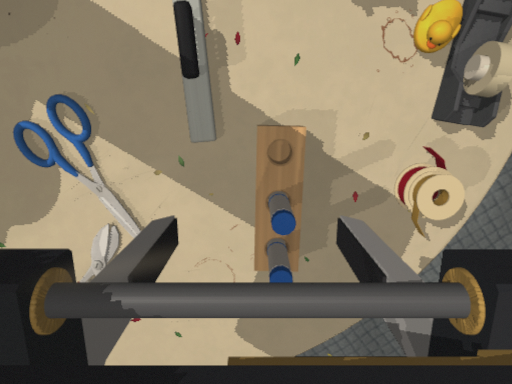

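Wrist view: cap M at (283,223), matching the prediction (282,224); cap R at (280,278). Grasp the middle tube.

Request:
{"method": "play_rows", "body": {"steps": [[[2.5,3.46,0,0,0,0,1],[2.5,3.46,0,0,0,0,1],[2.5,3.46,4,0,0,0,1],[2.5,3.46,8,0,0,0,1],[2.5,3.46,11,0,0,0,1],[2.5,3.46,13.5,0,0,0,1],[2.5,3.46,15.2,0,0,0,1],[2.5,3.46,15.2,0,0,0,1],[2.5,3.46,15.2,0,0,0,0],[2.5,3.46,15.2,0,0,0,0],[2.5,3.46,15.2,0,0,0,0],[2.5,3.46,15.2,0,0,0,0],[2.5,3.46,15.2,0,0,0,0],[2.5,3.46,15.2,0,0,0,0],[2.5,3.46,15.2,0,0,0,0],[2.5,3.46,15.2,0,0,0,0],[2.5,3.46,15.2,0,0,0,0],[2.5,3.46,15.2,0,0,0,0]]], "force": 40}}

```text
time_s: 3.32
ee_pos: [0.5613, -0.2635, 0.0753]
eef_rot: [3.14, 0.002, -0.105]
force: [0.6, -0.0, -0.6]
grip_width: 0.0308
```

```bash
python3 -c "
from h import *
mv([.5615,-.2585,.22],-.07)
mv([.6156,.0808,.22],-.07)"
```

```text
pos [ 0.5613 -0.2635  0.0753] rpy [ 3.14e+00  2.00e-03 -1.05e-01] w 0.0308 F [ 0.6 -0.  -0.6] t 3.32
   move [ -0.06  -0.48 -14.47] [ 0.002  0.002 -0.035]
pos [ 0.5613 -0.2635  0.0753] rpy [ 3.14e+00  2.00e-03 -1.05e-01] w 0.0308 F [ 0.6 -0.  -0.6] t 3.32
   move [  1.76 -34.79 -14.53] [ 0.002  0.002 -0.035]
```

Request:
{"method": "play_rows", "body": {"steps": [[[-0.1,-0.5,0,0,0,0,0.5],[-0.1,-0.5,0,0,0,0,0.5],[-0.1,-0.5,0,0,0,0,0],[-0.1,-0.5,0,0,0,0,0],[-0.1,-0.5,0,0,0,0,0],[-0.1,-0.5,0,0,0,0,0],[-0.1,-0.5,0,0,0,0,0],[-0.1,-0.5,0,0,0,0,0],[-0.1,-0.5,0,0,0,0,0],[-0.1,-0.5,0,0,0,0,0],[-0.1,-0.5,0,0,0,0,0],[-0.1,-0.5,-2,0,0,0,0],[-0.1,-0.5,-4,0,0,0,0],[-0.1,-0.5,-7,0,0,0,0],[-0.1,-0.5,-10,0,0,0,0],[-0.1,-0.5,-12,0,0,0,0],[-0.1,-0.5,-12,0,0,0,0],[-0.1,-0.5,-12,0,0,0,0]]]}}

```text
time_s: 4.82
ee_pos: [0.5612, -0.2584, 0.1958]
eef_rot: [3.139, 0.001, -0.105]
force: [-0.8, 0.0, -1.2]
grip_width: 0.0234
```

```bash
python3 -c "
from h import *
mv([.6156,.0808,.198],-.07)"
```

```text
pos [ 0.5612 -0.2584  0.1958] rpy [ 3.139e+00  1.000e-03 -1.050e-01] w 0.0234 F [-0.8  0.  -1.2] t 4.82
   move [  1.85 -34.3   -0.3 ] [ 0.002  0.001 -0.035]
```

Request:
{"method": "play_rows", "body": {"steps": [[[0,0,-4,0,0,0,0],[0.4,-10,-4,0,0,-0.035,0],[0.8,-20,-4,0,0,-0.035,0],[1.2,-30,-4,0,0,-0.035,0],[1.56,-39.9,-4,0,0,-0.035,0],[1.56,-39.9,-4,0,0,-0.035,0],[1.56,-39.9,-4,0,0,-0.035,0],[1.56,-39.9,-4,0,0,-0.035,0],[1.56,-39.9,-4,0,0,-0.035,0],[1.56,-39.9,-4,0,0,-0.035,0],[1.56,-39.9,-4,0,0,-0.035,0],[1.56,-39.9,-4,0,0,-0.035,0],[1.56,-39.9,-4,0,0,-0.035,0],[1.56,-39.9,-4,0,0,-0.035,0],[1.56,-39.9,-4,0,0,-0.035,0],[1.56,-39.9,-4,0,0,-0.035,0],[1.56,-39.9,-4,0,0,-0.035,0]]]}}

```text
time_s: 6.23
ee_pos: [0.6187, 0.1359, 0.2349]
eef_rot: [3.139, 0.001, -0.072]
force: [-0.4, 0.2, -0.6]
grip_width: 0.0238
```

```bash
python3 -c "
from h import *
mv([.6186,.1367,.23],-.07)
c=shot('wrist','w2.png')
for p in([.6235,.1935,.05],[.6186,.1367,.05],[.6156,.0808,.05]):print(w2px(c,p))"
```

```text
pos [0.6187 0.1359 0.2349] rpy [ 3.139e+00  1.000e-03 -7.200e-02] w 0.0238 F [-0.4  0.2 -0.6] t 6.23
   move [-0.01 -0.08  0.49] [ 0.002  0.001 -0.002]
[258.23632011 121.89856075]
[257.44688009 172.69110861]
[258.25359951 219.10055885]
```

View pics/w2.png

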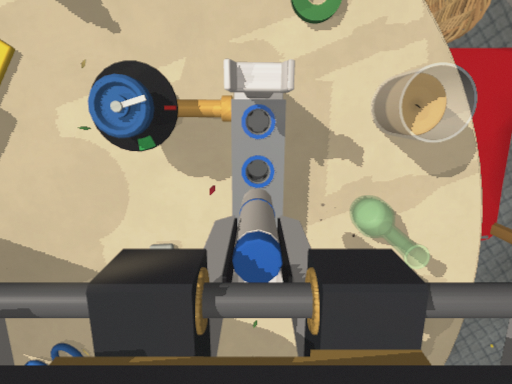

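Wrist view: ports A (258,122), B (258,171) visible, port C hidden behind the held tube; cap (257,258). Precise ring check:

```bash
cat >> h.py <<'E'
def blobs(c,lo,hi,amin=60):
    m=cv2.inRange(cv2.cvtColor(c['frame'],cv2.COLOR_BGR2HSV),lo,hi)
    cs,_=cv2.findContours(m,cv2.RETR_EXTERNAL,cv2.CHAIN_APPROX_NONE); out=[]
    for k in cs:
        if cv2.contourArea(k)>amin and len(k)>5:
            e=cv2.fitEllipse(k); out.append((np.round(e[0],1),np.round(e[1],1),cv2.contourArea(k)))
    return out
E
python3 -c "
from h import *
c=load('wrist')
for e in blobs(c,(100,120,50),(125,255,255)): print(e,px2w(c,*e[0],.05).round(4))
print(w2px(c,[.6187,.1359,.2754]),w2px(c,[.6187,.1359,.166]))"
```

```text
(array([ 64.6, 352.2]), array([15.5, 26.5]), 175.0) [ 0.3467 -0.0859  0.05  ]
(array([256.9, 257.5]), array([49.5, 50.7]), 1966.5) [0.6105 0.0316 0.05  ]
(array([257.4, 171.2]), array([31.2, 31.3]), 765.0) [0.6187 0.1384 0.05  ]
(array([257.9, 121.3]), array([32.2, 33.5]), 846.5) [0.6232 0.1942 0.05  ]
(array([120.5, 105.5]), array([60.3, 67.2]), 3180.5) [0.4745 0.2217 0.05  ]
[257.99276652 261.40253101] [257.70623216 199.84131285]
```

Request:
{"method": "play_rows", "body": {"steps": [[[0.03,-0.07,3,0,0,0,0],[0.03,-0.07,6,0,0,0,0],[0.03,-0.07,9,0,0,0,0],[0.03,-0.07,10.5,0,0,0,0],[0.03,-0.07,11,0,0,0,0],[0.03,-0.07,11.4,0,0,0,0],[0.03,-0.07,11.8,0,0,0,0],[0.03,-0.07,12.2,0,0,0,0],[0.03,-0.07,12.6,0,0,0,0],[0.03,-0.07,12.6,0,0,0,0],[0.03,-0.07,12.6,0,0,0,0]]], "force": 50}}

```text
time_s: 7.2
ee_pos: [0.6193, 0.1371, 0.1093]
eef_rot: [3.141, -0.001, -0.071]
force: [2.1, 5.5, -3.1]
grip_width: 0.0234
```

Request:
{"method": "play_rows", "body": {"steps": [[[0.03,-0.06,0.3,0,0,0,0],[0.03,-0.06,0.6,0,0,0,0],[0.03,-0.06,0.9,0,0,0,0],[0.03,-0.06,1.2,0,0,0,0],[0.03,-0.06,1.5,0,0,0,0],[0.03,-0.06,1.8,0,0,0,0],[0.03,-0.06,2.1,0,0,0,0],[0.03,-0.06,2.3,0,0,0,0],[0.03,-0.06,2.5,0,0,0,0],[0.03,-0.06,2.6,0,0,0,0]]]}}

```text
time_s: 8.03
ee_pos: [0.6197, 0.1378, 0.0832]
eef_rot: [3.141, -0.001, -0.071]
force: [-0.3, 5.2, 4.2]
grip_width: 0.0235
```

Request:
{"method": "play_rows", "body": {"steps": [[[0,-0.04,0.1,0,0,0,0],[0,-0.04,0.2,0,0,0,0],[0,-0.04,0.3,0,0,0,0],[0,-0.04,0.4,0,0,0,0],[0,-0.04,0.4,0,0,0,0]]]}}

```text
time_s: 8.45
ee_pos: [0.6201, 0.1383, 0.0811]
eef_rot: [3.141, -0.002, -0.071]
force: [-6.4, 3.1, 18.1]
grip_width: 0.0234
```

Bottomed with 18 N at the expected height. Release and rise.

Request:
{"method": "play_rows", "body": {"steps": [[[0,0,-0.05,0,0,0,0.5],[0,0,-0.05,0,0,0,0.5],[0,0,-0.05,0,0,0,0.5],[0,0,-0.05,0,0,0,0.5],[0,0,-0.05,0,0,0,0.5],[0,0,-4,0,0,0,0.5],[0,0,-8,0,0,0,0.5],[0,0,-12,0,0,0,0.5],[0,0,-15,0,0,0,0.5],[0,0,-15,0,0,0,0.5],[0,0,-15,0,0,0,0.5],[0,0,-15,0,0,0,0.5]]]}}

```text
time_s: 9.45
ee_pos: [0.6194, 0.1382, 0.2297]
eef_rot: [3.141, -0.0, -0.071]
force: [0.2, -0.3, 1.1]
grip_width: 0.047
```

```bash
python3 -c "
from h import *
mv([.554,-.316,.23],-.1)"
```

```text
pos [0.6194 0.1382 0.2297] rpy [ 3.141 -0.    -0.071] w 0.047 F [ 0.2 -0.3  1.1] t 9.45
   move [-3.290e+00  4.577e+01  1.000e-02] [ 0.001 -0.     0.029]
```

Request:
{"method": "play_rows", "body": {"steps": [[[-1,14,0,0,0,0.03,0.6],[-2,28,0,0,0,0.03,0.6],[-3.3,40,0,0,0,0.03,0.6],[-3.3,40,0,0,0,0.03,0.6],[-3.3,40,0,0,0,0.03,0.6],[-3.3,40,0,0,0,0.03,0.6],[-3.3,40,0,0,0,0.03,0.6],[-3.3,40,0,0,0,0.03,0.6],[-3.3,40,0,0,0,0.03,0.6],[-3.3,40,0,0,0,0.03,0.6],[-3.3,40,0,0,0,0.03,0.6],[-3.3,40,0,0,0,0.03,0.6],[-3.3,40,0,0,0,0.03,0.6],[-3.3,40,0,0,0,0.03,0.6],[-3.3,40,0,0,0,0.03,0.6],[-3.3,40,0,0,0,0.03,0.6],[-3.3,40,0,0,0,0.03,0.6]]]}}

```text
time_s: 10.87
ee_pos: [0.5582, -0.2578, 0.2301]
eef_rot: [3.141, -0.0, -0.1]
force: [0.2, 0.6, -0.2]
grip_width: 0.0563
```

```bash
python3 -c "
from h import *
c=shot('wrist','w3.png')
for e in blobs(c,(100,120,50),(125,255,255)): print(e,px2w(c,*e[0],.116).round(4))
mv([.554,-.316,.076],-.1)"
```

```text
(array([257.6, 246. ]), array([21.9, 23.5]), 403.0) [ 0.5525 -0.3162  0.116 ]
(array([ 18.9, 119.4]), array([28.1, 72.7]), 768.5) [ 0.3534 -0.175   0.116 ]
(array([48.5, 94. ]), array([31.7, 79.6]), 1643.0) [ 0.3849 -0.1564  0.116 ]
pos [ 0.5582 -0.2579  0.2301] rpy [ 3.141 -0.    -0.1  ] w 0.0564 F [ 0.7 -0.1 -0. ] t 10.92
   move [ 0.16  5.81 15.41] [ 0.001 -0.    -0.   ]
```

Request:
{"method": "play_rows", "body": {"steps": [[[0,4,0,0,0,0,0.6],[0,5.85,0,0,0,0,0.6],[0,5.85,0,0,0,0,0.6],[0,5.85,0,0,0,0,0.6],[0,5.85,4,0,0,0,0.6],[0,5.85,8,0,0,0,0.6],[0,5.85,11,0,0,0,0.6],[0,5.85,13.5,0,0,0,0.6],[0,5.85,15.4,0,0,0,0.6],[0,5.85,15.4,0,0,0,0.6],[0,5.85,15.4,0,0,0,0.6],[0,5.85,15.4,0,0,0,0],[0,5.85,15.4,0,0,0,0],[0,5.85,15.4,0,0,0,0],[0,5.85,15.4,0,0,0,0],[0,5.85,15.4,0,0,0,0],[0,5.85,15.4,0,0,0,0],[0,5.85,15.4,0,0,0,0],[0,5.85,15.4,0,0,0,0]]]}}

```text
time_s: 12.5
ee_pos: [0.5525, -0.3164, 0.0766]
eef_rot: [3.14, -0.001, -0.1]
force: [-0.0, 0.7, 5.3]
grip_width: 0.0236
```

Request:
{"method": "play_rows", "body": {"steps": [[[0,0,0,0,0,0,0],[0,0,-2,0,0,0,0],[0,0,-5,0,0,0,0],[0,0,-9,0,0,0,0],[0,0,-13,0,0,0,0],[0,0,-16,0,0,0,0],[0,0,-16,0,0,0,0],[0,0,-16,0,0,0,0]]]}}

```text
time_s: 13.17
ee_pos: [0.5527, -0.3164, 0.2378]
eef_rot: [3.139, -0.003, -0.1]
force: [0.1, 0.1, -1.1]
grip_width: 0.0235
```

```bash
python3 -c "
from h import *
mv([.6150,.0822,.235],-.07)"
```

```text
pos [ 0.5527 -0.3164  0.2378] rpy [ 3.139e+00 -3.000e-03 -1.000e-01] w 0.0235 F [ 0.1  0.1 -1.1] t 13.17
   move [  2.2  -40.28   0.19] [ 0.002 -0.003 -0.03 ]
```

Request:
{"method": "play_rows", "body": {"steps": [[[0.5,-10,0,0,0,-0.03,0],[1,-20,0,0,0,-0.03,0],[1.6,-30,0,0,0,-0.03,0],[2.2,-36.3,0,0,0,-0.03,0],[2.2,-36.3,0,0,0,-0.03,0],[2.2,-36.3,0,0,0,-0.03,0],[2.2,-36.3,0,0,0,-0.03,0],[2.2,-36.3,0,0,0,-0.03,0],[2.2,-36.3,0,0,0,-0.03,0],[2.2,-36.3,0,0,0,-0.03,0],[2.2,-36.3,0,0,0,-0.03,0],[2.2,-36.3,0,0,0,-0.03,0],[2.2,-36.3,0,0,0,-0.03,0],[2.2,-36.3,0,0,0,-0.03,0],[2.2,-36.3,0,0,0,-0.03,0],[2.2,-36.3,0,0,0,-0.03,0]]]}}

```text
time_s: 14.5
ee_pos: [0.611, 0.0419, 0.237]
eef_rot: [3.139, -0.003, -0.071]
force: [0.8, 0.9, -1.6]
grip_width: 0.0231
```

```bash
python3 -c "
from h import *
c=shot('wrist','w4.png'); p=ctrl.get_obs()['ee_pos']
for e in blobs(c,(100,120,50),(125,255,255)): print(e,px2w(c,*e[0],.05).round(4),px2w(c,*e[0],.122).round(4),px2w(c,*e[0],p[2]+.0394).round(4))
mv([.6153,.0828,.235],-.07)"
```

```text
(array([ 69.9, 325.7]), array([13.5, 27. ]), 163.0) [ 0.3541 -0.1417  0.05  ] [ 0.4055 -0.0923  0.122 ] [0.5158 0.0137 0.2764]
(array([ 38.9, 329.6]), array([20. , 51.6]), 459.5) [ 0.3127 -0.1445  0.05  ] [ 0.3723 -0.0945  0.122 ] [0.5    0.0126 0.2764]
(array([256.9, 259. ]), array([49. , 49.1]), 1882.5) [ 0.6032 -0.0655  0.05  ] [ 0.6055 -0.0311  0.122 ] [0.6103 0.0427 0.2764]
(array([257.4, 137.2]), array([32. , 32.4]), 812.0) [0.6143 0.0826 0.05  ] [0.6144 0.0878 0.122 ] [0.6146 0.0989 0.2764]
(array([257.8,  84. ]), array([32.9, 37.3]), 958.5) [0.6188 0.1394 0.05  ] [0.618  0.1334 0.122 ] [0.6162 0.1205 0.2764]
(array([258.3,  28.5]), array([34.8, 38.1]), 1039.0) [0.6232 0.1943 0.05  ] [0.6215 0.1774 0.122 ] [0.6179 0.1413 0.2764]
(array([114.6,  13.5]), array([33.7, 71.9]), 1659.0) [0.4764 0.2189 0.05  ] [0.5037 0.1972 0.122 ] [0.5622 0.1506 0.2764]
pos [0.6109 0.042  0.237 ] rpy [ 3.139e+00 -3.000e-03 -7.100e-02] w 0.0232 F [ 1.2 -0.5  0.4] t 14.55
   move [ 0.14 -4.1   0.19] [ 0.002 -0.003 -0.001]
```

View pics/w4.png

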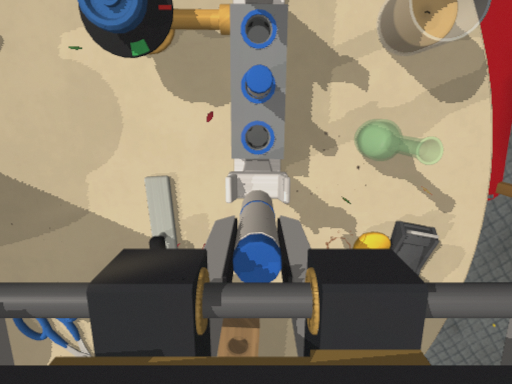

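Port C at (257,137); tube B sits in its port with the ring at its blue line; held cap (257,259). Insert.

Request:
{"method": "play_rows", "body": {"steps": [[[0.19,-3,0,0,0,0,0],[0.19,-4.09,0,0,0,0,0],[0.19,-4.09,0,0,0,0,0],[0.19,-4.09,0,0,0,0,0],[0.19,-4.09,0,0,0,0,0],[0.19,-4.09,3,0,0,0,0],[0.19,-4.09,6,0,0,0,0],[0.19,-4.09,9,0,0,0,0],[0.19,-4.09,10.5,0,0,0,0],[0.19,-4.09,11,0,0,0,0],[0.19,-4.09,11.4,0,0,0,0],[0.19,-4.09,11.8,0,0,0,0],[0.19,-4.09,12.2,0,0,0,0],[0.19,-4.09,12.6,0,0,0,0],[0.19,-4.09,12.6,0,0,0,0]]]}}

```text
time_s: 15.8
ee_pos: [0.616, 0.0832, 0.1118]
eef_rot: [3.141, -0.003, -0.071]
force: [-2.3, 5.7, -2.5]
grip_width: 0.0233
```

Request:
{"method": "play_rows", "body": {"steps": [[[0,-0.05,0.3,0,0,0,0],[0,-0.05,0.6,0,0,0,0],[0,-0.05,0.9,0,0,0,0],[0,-0.05,1.2,0,0,0,0],[0,-0.05,1.5,0,0,0,0],[0,-0.05,1.8,0,0,0,0],[0,-0.05,2.1,0,0,0,0],[0,-0.05,2.4,0,0,0,0],[0,-0.05,2.6,0,0,0,0],[0,-0.05,2.75,0,0,0,0],[0,-0.05,2.85,0,0,0,0]]]}}

```text
time_s: 16.72
ee_pos: [0.6159, 0.0841, 0.0836]
eef_rot: [3.141, -0.003, -0.071]
force: [-4.8, 2.9, 2.6]
grip_width: 0.0238
```

Request:
{"method": "play_rows", "body": {"steps": [[[0,0,0.1,0,0,0,0],[0,0,0.2,0,0,0,0],[0,0,0.3,0,0,0,0],[0,0,0.3,0,0,0,0]]]}}

```text
time_s: 17.05
ee_pos: [0.6162, 0.0843, 0.0825]
eef_rot: [-3.141, -0.004, -0.071]
force: [-9.3, 2.4, 18.3]
grip_width: 0.0235
```

Request:
{"method": "play_rows", "body": {"steps": [[[0,0,-0.05,0,0,0,0.5],[0,0,-0.05,0,0,0,0.5],[0,0,-0.05,0,0,0,0.5],[0,0,-0.05,0,0,0,0.5],[0,0,-0.05,0,0,0,0.5],[0,0,-4,0,0,0,0.5],[0,0,-8,0,0,0,0.5],[0,0,-12,0,0,0,0.5],[0,0,-15,0,0,0,0.5],[0,0,-15,0,0,0,0.5],[0,0,-15,0,0,0,0.5],[0,0,-15,0,0,0,0.5]]]}}

```text
time_s: 18.05
ee_pos: [0.6152, 0.0842, 0.2312]
eef_rot: [3.142, -0.002, -0.071]
force: [0.2, 0.2, -1.2]
grip_width: 0.0471
```

```bash
python3 -c "
from h import *
mv([.478,-.04,.24],0)
c=shot('top');cv2.imwrite('pics/t2.png',cv2.resize(c['frame'][85:235,140:400],None,fx=3,fy=3,interpolation=cv2.INTER_CUBIC))"
```

```text
pos [0.6152 0.0842 0.2312] rpy [ 3.142e+00 -2.000e-03 -7.100e-02] w 0.0471 F [ 0.2  0.2 -1.2] t 18.05
   move [-12.81  13.36  -0.91] [ 0.    -0.002 -0.071]
```

View pics/t2.png

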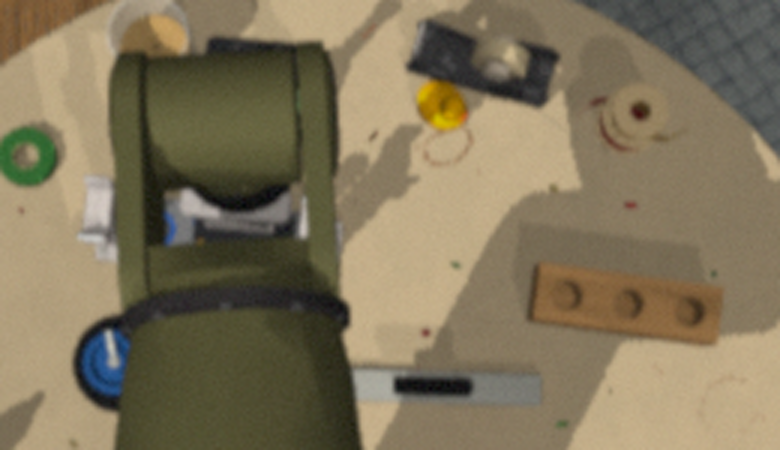

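Bar is unmoved (handle crop (432,386)). Go above it.

Request:
{"method": "play_rows", "body": {"steps": [[[-4,4,-1,0,0,-0.06,0.7],[-8,8,-1,0,0,-0.06,0.7],[-12.8,13.4,-1,0,0,-0.06,0.7],[-12.8,13.4,-1,0,0,-0.06,0.7],[-12.8,13.4,-1,0,0,-0.06,0.7],[-12.8,13.4,-1,0,0,-0.06,0.7],[-12.8,13.4,-1,0,0,-0.06,0.7],[-12.8,13.4,-1,0,0,-0.06,0.7],[-12.8,13.4,-1,0,0,-0.06,0.7],[-12.8,13.4,-1,0,0,-0.06,0.7]]]}}

```text
time_s: 18.93
ee_pos: [0.4783, -0.0398, 0.2399]
eef_rot: [3.142, -0.0, -0.01]
force: [0.2, -0.6, 0.1]
grip_width: 0.0656
```

```bash
python3 -c "
from h import *
c=shot('wrist','w5.png')
for p in([.478,-.0706,.045],[.4784,.0368,.01],[.476,-.1808,.01]):print(w2px(c,p))
mv([.478,-.0706,.018],-.01)"
```

```text
[257.42744597 197.52568291]
[256.92619867 105.77077537]
[256.67067452 268.0550022 ]
pos [ 0.4782 -0.0398  0.24  ] rpy [ 3.142e+00 -1.000e-03 -1.000e-02] w 0.0655 F [ 0.1 -0.3  0.3] t 18.98
   move [-1.00e-02  3.08e+00  2.22e+01] [ 0.    -0.001  0.   ]
```

View pics/w5.png

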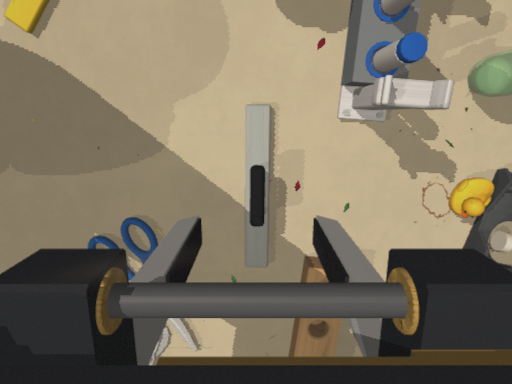

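Wrist view: handle centre (257,195), ~2 mm further +y than thought; bar aligned. Grasp.

Request:
{"method": "play_rows", "body": {"steps": [[[0,2.87,0,0,0,0,0.6],[0,2.87,3,0,0,0,0.6],[0,2.87,7,0,0,0,0.6],[0,2.87,11,0,0,0,0.6],[0,2.87,15,0,0,0,0.6],[0,2.87,18,0,0,0,0.6],[0,2.87,20,0,0,0,0.6],[0,2.87,21.5,0,0,0,0.6],[0,2.87,22.1,0,0,0,0.6],[0,2.87,22.1,0,0,0,0.6],[0,2.87,22.1,0,0,0,0],[0,2.87,22.1,0,0,0,0],[0,2.87,22.1,0,0,0,0],[0,2.87,22.1,0,0,0,0],[0,2.87,22.1,0,0,0,0],[0,2.87,22.1,0,0,0,0],[0,2.87,22.1,0,0,0,0],[0,2.87,22.1,0,0,0,0],[0,2.87,22.1,0,0,0,0],[0,2.87,22.1,0,0,0,0]]]}}

```text
time_s: 20.65
ee_pos: [0.4782, -0.0686, 0.0193]
eef_rot: [3.141, -0.001, -0.01]
force: [-1.1, 0.2, 5.1]
grip_width: 0.0181
```

Request:
{"method": "play_rows", "body": {"steps": [[[0,0,0,0,0,0,0],[0,0,-2,0,0,0,0],[0,0,-5,0,0,0,0],[0,0,-9,0,0,0,0],[0,0,-13,0,0,0,0],[0,0,-17,0,0,0,0],[0,0,-20,0,0,0,0],[0,0,-20,0,0,0,0],[0,0,-20,0,0,0,0]]]}}

```text
time_s: 21.4
ee_pos: [0.4783, -0.0686, 0.2199]
eef_rot: [3.141, -0.003, -0.01]
force: [0.8, 1.0, -3.3]
grip_width: 0.0178
```

```bash
python3 -c "
from h import *
mv([.6194,.1384,.22],-.08)
c=shot('wrist','w6.png')"
```

```text
pos [ 0.4783 -0.0686  0.2199] rpy [ 3.141e+00 -3.000e-03 -1.000e-02] w 0.0178 F [ 0.8  1.  -3.3] t 21.4
   move [ 1.390e+01 -2.084e+01  2.000e-02] [ 0.    -0.003  0.07 ]
```

View pics/w6.png

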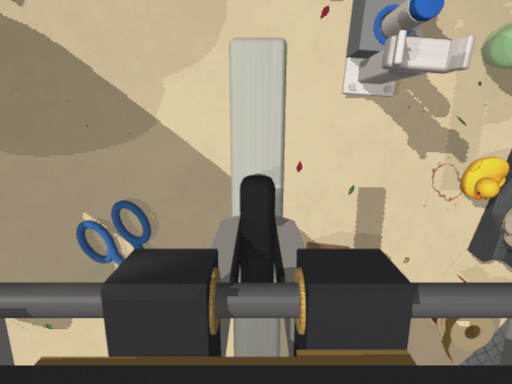

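```bash
python3 -c "
from h import *
c=load('wrist')
print([px2w(c,u,v,.211).round(4) for u,v in((231,39),(286,39),(231,200),(283,200))], 'expect end y',-.0686+.11)
mv([.6192,.139,.22],-.075)"
```

```text
[array([0.4648, 0.0375, 0.211 ]), array([0.4944, 0.0372, 0.211 ]), array([ 0.4623, -0.0522,  0.211 ]), array([ 0.4936, -0.0525,  0.211 ])] expect end y 0.041400000000000006
pos [ 0.4777 -0.0685  0.2184] rpy [-3.142  0.    -0.01 ] w 0.0175 F [ 0.2 -0.7 -3.2] t 21.45
   move [ 13.94 -20.89  -0.16] [-0.     0.     0.065]
```

Request:
{"method": "play_rows", "body": {"steps": [[[3,-4,0,0,0,0.065,0],[6,-9,0,0,0,0.065,0],[10,-15,0,0,0,0.065,0],[12.5,-19,0,0,0,0.065,0],[13.95,-21.2,0,0,0,0.065,0],[13.95,-21.2,0,0,0,0.065,0],[13.95,-21.2,0,0,0,0.065,0],[13.95,-21.2,0,0,0,0.065,0],[13.95,-21.2,0,0,0,0.065,0],[13.95,-21.2,0,0,0,0.065,0],[13.95,-21.2,2,0,0,0.065,0],[13.95,-21.2,4,0,0,0.065,0],[13.95,-21.2,4,0,0,0.065,0],[13.95,-21.2,4,0,0,0.065,0]]]}}

```text
time_s: 22.62
ee_pos: [0.6188, 0.141, 0.1783]
eef_rot: [3.141, 0.001, -0.076]
force: [-0.1, -0.4, -1.4]
grip_width: 0.0176
```

```bash
python3 -c "
from h import *
c=shot('wrist','w7.png')
mv([.6192,.141,.147],-.075)"
```

```text
pos [0.6193 0.1413 0.1795] rpy [-3.141e+00 -1.000e-03 -7.600e-02] w 0.0174 F [ 0.5  0.3 -1.8] t 22.67
   move [-0.01  0.04  3.25] [-0.    -0.001 -0.001]
```

View pics/w7.png

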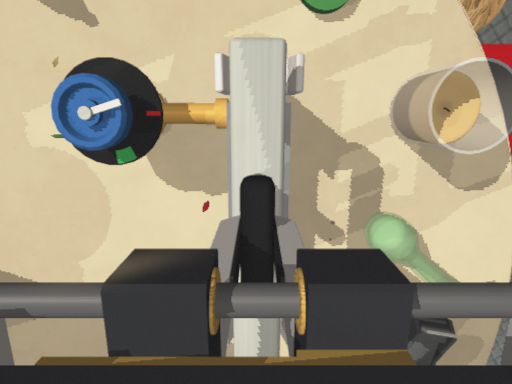

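Bar end (229–286) sits between the cheeks (216–304), about 2 px left of their centre; shift ~1 mm +x, turn slightly, lower.

Request:
{"method": "play_rows", "body": {"steps": [[[0.1,0,0.5,0,0,0.008,0],[0.1,0,1,0,0,0.008,0],[0.1,0,1.4,0,0,0.008,0],[0.1,0,1.7,0,0,0.008,0],[0.1,0,2,0,0,0.008,0],[0.1,0,2.3,0,0,0.008,0],[0.1,0,2.6,0,0,0.008,0],[0.1,0,2.8,0,0,0.008,0],[0.1,0,3,0,0,0.008,0],[0.1,0,3,0,0,0.008,0]]]}}

```text
time_s: 23.5
ee_pos: [0.6202, 0.1412, 0.149]
eef_rot: [-3.142, -0.0, -0.084]
force: [-0.5, 0.3, -2.9]
grip_width: 0.0174
```

Request:
{"method": "play_rows", "body": {"steps": [[[0,0,0.1,0,0,0,0],[0,0,0.2,0,0,0,0],[0,0,0.3,0,0,0,0],[0,0,0.3,0,0,0,0]]]}}

```text
time_s: 23.83
ee_pos: [0.6204, 0.1413, 0.1473]
eef_rot: [-3.141, -0.001, -0.084]
force: [-4.6, -1.7, 7.5]
grip_width: 0.0176
```

Seated at the expected height. Release, rise, check.

Request:
{"method": "play_rows", "body": {"steps": [[[0,0,0,0,0,0,0.45],[0,0,0,0,0,0,0.45],[0,0,0,0,0,0,0.45],[0,0,0,0,0,0,0.45],[0,0,0,0,0,0,0.45],[0,0,-2,0,0,0,0.45],[0,0,-5,0,0,0,0.45],[0,0,-9,0,0,0,0.45],[0,0,-9,0,0,0,0.45],[0,0,-9,0,0,0,0.45],[-5,0,-9,0,0,0,1],[-10,-4,-9,0,0,0,1],[-11.6,-7,-9,0,0,0,1],[-11.6,-7,-9,0,0,0,1],[-11.6,-7,-9,0,0,0,1],[-11.6,-7,-9,0,0,0,1],[-11.6,-7,-9,0,0,0,1]]]}}

```text
time_s: 25.25
ee_pos: [0.5107, 0.2202, 0.2364]
eef_rot: [3.141, -0.0, -0.084]
force: [0.2, -0.2, -0.4]
grip_width: 0.0857
```

```bash
python3 -c "
from h import *
c=shot('scene');s=shot('wrist','w8.png')
M=np.array([.6193,.1388,0]);y=np.array([.08,.997,0]);x=np.array([.997,-.08,0])
print('wheel pred',w2px(s,M-.13*x+.07*y+[0,0,.108]))
mv(M-.13*x+.07*y+[0,0,.08],0)
a=cv2.resize(c['frame'][135:225,170:305],None,fx=4,fy=4,interpolation=cv2.INTER_CUBIC)
cv2.imwrite('pics/s2.png',np.hstack([cv2.resize(a,(540,384)),cv2.resize(s['frame'],(256,192)).repeat(1,0) if 0 else np.vstack([cv2.resize(s['frame'],(256,192)),s['frame'][0:192,0:256]])]))"
```

```text
wheel pred [241.69517798 186.39639122]
pos [0.511  0.2199 0.2365] rpy [ 3.141 -0.    -0.085] w 0.0925 F [0.1 0.7 0.4] t 25.35
   move [-1.56  0.22 15.65] [ 0.    -0.    -0.085]
```

View pics/s2.png

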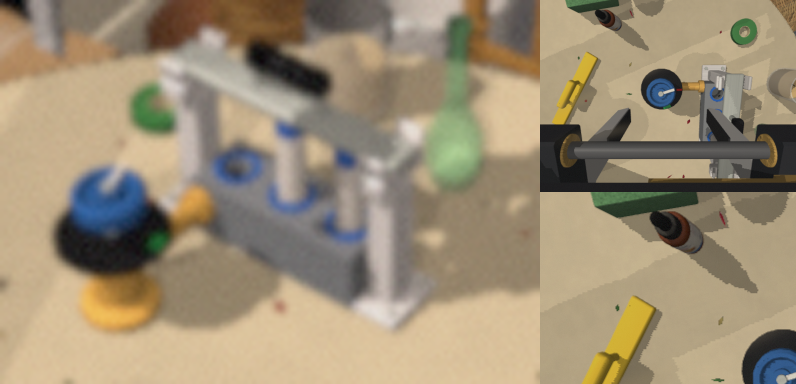

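View pics/w8.png

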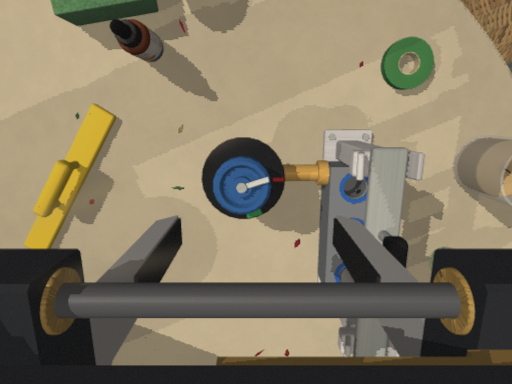

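Scene: bar lies in both notches, both tubes' blue lines at the mouths. Wrist: wheel centre (241,187), pointer tip (268,181).

```bash
cat >> h.py <<'E'
def pointer(c,ctr,zc=.108):
    hsv=cv2.cvtColor(c['frame'],cv2.COLOR_BGR2HSV); m=cv2.inRange(hsv,(0,0,150),(179,70,255))
    mask=np.zeros_like(m); u=w2px(c,[*ctr,zc]); e=w2px(c,[ctr[0]+.028,ctr[1],zc]); cv2.circle(mask,tuple(int(round(k)) for k in u),int(np.hypot(*(e-u))),255,-1)
    ys,xs=np.nonzero(m&mask); P=np.array([px2w(c,a,b,zc)[:2] for a,b in zip(xs,ys)])
    r=np.linalg.norm(P-ctr,axis=1); far=P[r>np.percentile(r,75)].mean(0); near=P[r<.009].mean(0) if (r<.009).any() else ctr
    print('n',len(P),'near',near.round(4),'far',far.round(4),'angle rel manifold (ctr / near)',[round(float((np.arctan2(*(far-q)[::-1])+.078)%(2*np.pi)),3) for q in(np.array(ctr),near)])
E
python3 -c "
from h import *
c=load('wrist')
for e in blobs(c,(95,120,50),(125,255,255),500): print(e,px2w(c,*e[0],.104).round(4))
pointer(c,(.4953,.219)); pointer(c,(.4953,.219),.115)
print(ctrl.get_obs()['qpos'].round(3))
mv([.4953,.219,.08],-.79)"
```

```text
(array([240.8, 184.5]), array([55. , 57.3]), 2269.0) [0.4943 0.2201 0.104 ]
n 190 near [0.4963 0.2184] far [0.5172 0.2235] angle rel manifold (ctr / near) [0.282, 0.318]
n 190 near [0.4966 0.2199] far [0.5172 0.225 ] angle rel manifold (ctr / near) [0.344, 0.32]
[ 0.341  0.292  1.459 -0.     1.391  0.426]
pos [0.511  0.2199 0.2365] rpy [ 3.141 -0.    -0.085] w 0.0925 F [0.1 0.7 0.4] t 25.35
   move [-1.56  0.22 15.65] [ 0.    -0.     0.705]
```

Request:
{"method": "play_rows", "body": {"steps": [[[-1.6,0.19,0,0,0,0.705,1],[-1.6,0.19,0,0,0,0.705,1],[-1.6,0.19,0,0,0,0.705,1],[-1.6,0.19,0,0,0,0.705,1],[-1.6,0.19,0,0,0,0.705,1],[-1.6,0.19,0,0,0,0.705,1],[-1.6,0.19,3,0,0,0.705,1],[-1.6,0.19,7,0,0,0.705,1],[-1.6,0.19,11,0,0,0.705,1],[-1.6,0.19,13.5,0,0,0.705,1],[-1.6,0.19,15.5,0,0,0.705,1],[-1.6,0.19,15.5,0,0,0.705,1],[-1.6,0.19,15.5,0,0,0.705,0],[-1.6,0.19,15.5,0,0,0.705,0],[-1.6,0.19,15.5,0,0,0.705,0],[-1.6,0.19,15.5,0,0,0.705,0],[-1.6,0.19,15.5,0,0,0.705,0],[-1.6,0.19,15.5,0,0,0.705,0],[-1.6,0.19,15.5,0,0,0.705,0]]], "force": 30}}

```text
time_s: 26.93
ee_pos: [0.4957, 0.219, 0.0823]
eef_rot: [-3.14, -0.002, -0.79]
force: [3.4, -4.1, 1.5]
grip_width: 0.0574
```

Request:
{"method": "play_rows", "body": {"steps": [[[0.04,0,0,0,0,-0.12,0],[0.04,0,0,0,0,-0.24,0],[0.04,0,0,0,0,-0.36,0],[0.04,0,0,0,0,-0.48,0],[0.04,0,0,0,0,-0.6,0],[0.04,0,0,0,0,-0.72,0],[0.04,0,0,0,0,-0.84,0],[0.04,0,0,0,0,-0.96,0],[0.04,0,0,0,0,-1.08,0],[0.04,0,0,0,0,-1.2,0],[0.04,0,0,0,0,-1.32,0],[0.04,0,0,0,0,-1.44,0],[0.04,0,0,0,0,-1.56,0],[0.04,0,0,0,0,-1.68,0],[0.04,0,0,0,0,-1.8,0],[0.04,0,0,0,0,-1.92,0],[0.04,0,0,0,0,-2.04,0],[0.04,0,0,0,0,-2.16,0],[0.04,0,0,0,0,-2.28,0],[0.04,0,0,0,0,-2.4,0]]]}}

```text
time_s: 28.6
ee_pos: [0.4954, 0.2188, 0.0823]
eef_rot: [3.141, 0.001, 1.616]
force: [-3.1, 0.2, 0.8]
grip_width: 0.0574
```

Request:
{"method": "play_rows", "body": {"steps": [[[0,0,0,0,0,0,0],[0,0,0,0,0,0,1],[0,0,0,0,0,0,1],[0,0,0,0,0,0,1],[0,0,0,0,0,0,1],[0,0,0,0,0,0,1],[0,0,-3,0,0,0,1],[0,0,-7,0,0,0,1],[0,0,-11,0,0,0,1],[0,0,-14,0,0,0,1],[0,0,-14,0,0,0,1],[0,0,-14,0,0,0,1],[0,0,-14,0,0,0,1]]]}}

```text
time_s: 29.68
ee_pos: [0.4949, 0.2188, 0.2213]
eef_rot: [-3.141, 0.001, 1.615]
force: [-0.3, -0.1, -0.9]
grip_width: 0.0937
```

```bash
python3 -c "
from h import *
c=shot('wrist','w9.png'); pointer(c,(.4953,.219)); pointer(c,(.4953,.219),.115)
print(ctrl.get_obs()['qpos'].round(3))
mv([.4953,.219,.22],-.79)"
```

```text
n 220 near [0.4938 0.2195] far [0.4756 0.2293] angle rel manifold (ctr / near) [2.737, 2.724]
n 216 near [0.4926 0.2192] far [0.475  0.2287] angle rel manifold (ctr / near) [2.773, 2.723]
[ 3.490e-01  2.690e-01  1.525e+00 -1.000e-03  1.350e+00 -1.266e+00]
pos [0.4947 0.2187 0.2208] rpy [-3.140e+00  1.000e-03  1.615e+00] w 0.0942 F [ 0.5 -1.1 -0.5] t 29.73
   move [0.03 0.06 0.08] [1.000e-03 2.000e-03 2.405e+00]
```

View pics/w9.png

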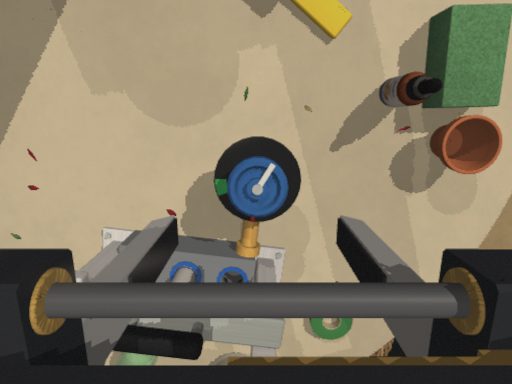

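Pointer now from (257,190) to (272,167), i.e. 2.73 rad; 2.275 remain. Turn back and regrip.

Request:
{"method": "play_rows", "body": {"steps": [[[0,0,0,0,0,0.12,1],[0,0,0,0,0,0.24,1],[0,0,0,0,0,0.36,1],[0,0,0,0,0,0.48,1],[0,0,0,0,0,0.6,1],[0,0,0,0,0,0.72,1],[0,0,0,0,0,0.84,1],[0,0,0,0,0,0.96,1],[0,0,0,0,0,1.08,1],[0,0,0,0,0,1.2,1],[0,0,0,0,0,1.32,1],[0,0,0,0,0,1.44,1],[0,0,0,0,0,1.56,1],[0,0,0,0,0,1.68,1],[0,0,0,0,0,1.8,1],[0,0,0,0,0,1.92,1],[0,0,0,0,0,2.04,1],[0,0,0,0,0,2.16,1],[0,0,0,0,0,2.28,1],[0,0,0,0,0,2.35,1]]]}}

```text
time_s: 31.4
ee_pos: [0.4943, 0.2185, 0.2192]
eef_rot: [3.138, 0.001, -0.742]
force: [-0.3, 0.5, -0.6]
grip_width: 0.0941
```

Request:
{"method": "play_rows", "body": {"steps": [[[0,0,3,0,0,0,1],[0,0,7,0,0,0,1],[0,0,10.5,0,0,0,1],[0,0,12.5,0,0,0,1],[0,0,13.9,0,0,0,1],[0,0,13.9,0,0,0,1],[0,0,13.9,0,0,0,0],[0,0,13.9,0,0,0,0],[0,0,13.9,0,0,0,0],[0,0,13.9,0,0,0,0],[0,0,13.9,0,0,0,0],[0,0,13.9,0,0,0,0],[0,0,13.9,0,0,0,0]]]}}

```text
time_s: 32.48
ee_pos: [0.4945, 0.2178, 0.0807]
eef_rot: [3.138, -0.0, -0.742]
force: [3.5, -4.8, 0.9]
grip_width: 0.0575
```

```bash
python3 -c "
from h import *
mv([.4953,.219,.082],-.79)"
```

```text
pos [0.4945 0.2178 0.0807] rpy [ 3.138 -0.    -0.742] w 0.0575 F [ 3.5 -4.8  0.9] t 32.48
   move [-0.02 -0.14 -0.13] [ 0.003 -0.     0.048]
```

Request:
{"method": "play_rows", "body": {"steps": [[[0.04,-0.08,0,0,0,-0.12,0],[0.04,-0.08,0,0,0,-0.24,0],[0.04,-0.08,0,0,0,-0.36,0],[0.04,-0.08,0,0,0,-0.48,0],[0.04,-0.08,0,0,0,-0.6,0],[0.04,-0.08,0,0,0,-0.72,0],[0.04,-0.08,0,0,0,-0.84,0],[0.04,-0.08,0,0,0,-0.96,0],[0.04,-0.08,0,0,0,-1.08,0],[0.04,-0.08,0,0,0,-1.2,0],[0.04,-0.08,0,0,0,-1.32,0],[0.04,-0.08,0,0,0,-1.44,0],[0.04,-0.08,0,0,0,-1.56,0],[0.04,-0.08,0,0,0,-1.68,0],[0.04,-0.08,0,0,0,-1.8,0],[0.04,-0.08,0,0,0,-1.92,0],[0.04,-0.08,0,0,0,-2.04,0],[0.04,-0.08,0,0,0,-2.16,0],[0.04,-0.08,0,0,0,-2.27,0],[0.04,-0.08,0,0,0,-2.27,0]]]}}

```text
time_s: 34.15
ee_pos: [0.4967, 0.2187, 0.0808]
eef_rot: [3.14, 0.001, 1.536]
force: [12.1, 5.6, -10.4]
grip_width: 0.0574
```

Request:
{"method": "play_rows", "body": {"steps": [[[0,0,0,0,0,0,0],[0,0,0,0,0,0,1],[0,0,0,0,0,0,1],[0,0,0,0,0,0,1],[0,0,0,0,0,0,1],[0,0,0,0,0,0,1],[0,0,-3,0,0,0,1],[0,0,-7,0,0,0,1],[0,0,-11,0,0,0,1],[0,0,-14,0,0,0,1],[0,0,-14,0,0,0,1],[0,0,-14,0,0,0,1],[0,0,-14,0,0,0,1]]]}}

```text
time_s: 35.23
ee_pos: [0.4961, 0.2187, 0.2199]
eef_rot: [3.141, 0.001, 1.535]
force: [-0.6, -0.5, -0.4]
grip_width: 0.0943
```

```bash
python3 -c "
from h import *
c=shot('wrist','w10.png'); pointer(c,(.4953,.219)); pointer(c,(.4953,.219),.115)
m=blobs(c,(45,150,60),(80,255,255),20)
for e in m:
  p=px2w(c,*e[0],.07)[:2]; d=p-[.4953,.219]
  if np.hypot(*d)<.06: print('green',e,p.round(4),(np.arctan2(d[1],d[0])+.078)%6.2832)
s=shot('scene')
cv2.imwrite('pics/f.png',np.hstack([cv2.resize(c['frame'][110:290,170:340],None,fx=2,fy=2),cv2.resize(s['frame'][135:225,170:280],None,fx=4,fy=4,interpolation=cv2.INTER_CUBIC)]))"
```

```text
n 207 near [0.4955 0.2172] far [0.499  0.1978] angle rel manifold (ctr / near) [4.964, 4.968]
n 213 near [0.4939 0.2171] far [0.4975 0.1975] angle rel manifold (ctr / near) [4.893, 4.971]
green (array([220.9, 188. ]), array([ 8.4, 14.6]), 57.5) [0.5025 0.1802] 4.974766272298727
```

View pics/f.png

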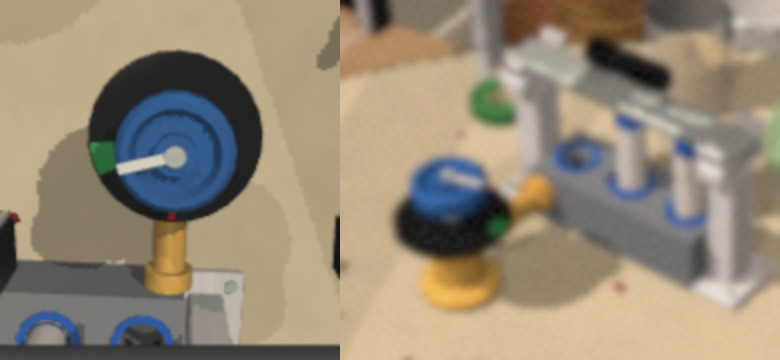

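Pointer measures 4.97 rad against a detected green-sector centre of 4.97, and the bar and tubes are still seated. Handing in.

```bash
python3 -c "
from h import *
mv([.4953,.219,.22],1.5); print(ctrl.hand_in())"
```

```text
pos [0.496  0.2186 0.2193] rpy [-3.141e+00  2.000e-03  1.535e+00] w 0.0941 F [0.4 0.4 0.7] t 35.33
   move [ 0.03 -0.07 -0.07] [-0.001  0.002  0.035]
the job is handed in; nothing more can be done
None
```

The job is done and handed in at about 35 s of the 208 s allowed. I've had no verdict back.

- **Tubes:** only two were in the stand. I pushed them into the middle port and the end port nearest the stand. Both bottomed with about 18 N of push at the expected depth, and their blue lines met the port mouths in the pictures.
- **Bar:** it touched down within a millimetre of the expected seat height. The last scene picture shows it flat in both notches, over the tubes.
- **Handwheel:** I turned it anticlockwise in two grips. The last wrist picture puts the pointer at about 4.97 rad. Adding up the wrist turns gives about 5.0, and the green sector's detected centre was also about 4.97. That spread is within the measurement error.
- **Forces:** the end of the second turn showed about 12 N sideways on the tool. That was the largest reading while turning the wheel, and well within limits.
- **Vase, duck and glue bottle:** I never went near them. The last picture does not show all three, so I did not check each one separately at the end.

No check failed.

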